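# Load a drawer front into the drilling jig and clamp it

## Task

Get the small drawer front ready for drilling: push it, flat on the bench, along the jig's fence and under the low bridge until its leading end is fully home against the end stop. Then push the handle of the cam round as far as it goes, so that the cam clamps the drawer front tight against the fence. Only push with the fingers: never lift or tip the drawer front, and leave all the other things on the bench where they are.

Things in the scene. Friction and masses are not known exactly. Their poses are not given: they have to be found in the camera images.
- jig: Plywood drilling jig, screwed to the bench, at a new place and yaw each time; +x points roughly to the robot's right. Origin on the bench top, z = 0; +x = feeding direction, +y to its left, z up. Work slides on the bench itself, from the open mouth at -x. The drawer front is home with its centre at x = 85, y = 0 mm, length along x, trailing edge at x = 0, leading edge at x = 170.
- fence (a point): Mouth end of the fence's guiding face, at bench level (jig x = -190, y = -50 mm). The fence is a straight rail on the robot's side of the channel, 24 mm thick, 21 mm high, along the jig's x up to x = 200 mm; the work runs along its face at y = -50 mm.
- stop (a point): Middle of the end stop's face, at bench level (jig x = 170, y = 0 mm). The stop is a block 21 mm high right across the channel.
- bridge (a point): Centre of the bridge's underside over the channel, 21 mm above the bench (jig x = 85, y = 0 mm). Aluminium plate with two drill bushings, from jig x = 45 to 125 and y = -74 to 140 mm, 10 mm thick, top 31 mm and bolt heads 38 mm above the bench. It rests on the fence and on a rail at jig y = 112 to 140 mm, x = 45 to 170 mm, as high as the fence.
- board: The drawer front: dark reddish-brown board 170 x 100 x 18 mm, 0.13 to 0.27 kg, flat on the bench before the jig's mouth, 0.5 to 5 cm off the fence and a little askew (up to 0.2 rad), with a fine border line and two pencil crosses on top. Origin at the centre of its underside (z = 0 when flat); x along its 170 mm length, roughly the jig's +x, y along its width, z up.
- lever (a joint): Turn of the clamping cam about its upright bolt, rad: 0 = open (wooden handle points out sideways, 95 degrees counter-clockwise from the jig's +x), 1.31 = end of travel, clamped (handle at 170 degrees, back towards the mouth). Closes counter-clockwise from above; found at 0 to 0.25; stays where left; 2 to 6 N at the handle moves it. The cam squeezes the drawer front from about 1.1 on.
- lever_pivot (a point): Axis of the cam's bolt at the height of the handle, 47.5 mm above the bench (jig x = 85, y = 81 mm); bolt and nut end at 61 mm. The handle turns above the bridge plate; the cam on the same shaft, a steel disc of 24 mm radius, 8 mm off the axis, works under the plate. Open, it leaves the drawer front 4 to 7 mm of side play at the fence.
- lever_tip (a point): Near the rounded end of the cam's wooden handle, on its centre line, 95 mm from the bolt's axis and 47.5 mm above the bench. The handle is straight, 18 mm wide, 15 mm thick, from 40 to 55 mm above the bench, and ends 9 mm beyond this point.
- pull_a: Brass bar pull 100 mm long lying on its side, 12 mm high; bystander.
- pull_b: A second such brass bar pull; bystander.
- cork_block: Cork sanding block 110 x 60 x 35 mm; bystander.
- try_square: Flat try square, 150 mm steel blade along x and 110 mm wooden stock 16 mm high; origin where they meet; bystander.
- mallet: Wooden mallet lying down, head 70 x 110 x 58 mm at the origin, 280 mm handle along its -x; bystander.
- glue: White glue bottle, 56 mm diameter, 135 mm tall; bystander.
- jar: Amber glass jar with steel lid, 68 mm diameter, 85 mm tall; bystander.
Things that resemble listed ones, but are neither listed nor needed, are in the scene too. Of the things like the board, leave any that is blue or green; of the rest the larger one is meant.

How it is judged:
On the way, in this order (a step that is already met when the one before it is completed fails the run):
1. the drawer front is under the bridge and home against the end stop (within 3 mm), the cam still open (x of board in the frame of jig above 0.082 m and value of joint lever below 0.5 rad and y of board in the frame of jig between -0.004 and 0.009 m), for 0.2 s.
2. the cam is swung round and squeezes the drawer front (value of joint lever above 1.15 rad and contact force between board and jig above 1.5 N), for 0.2 s.
At the end, for the whole second after the job is handed in: Drawer front flat and at rest under the bridge, end within 3 mm of the end stop, side within 2.5 mm of the fence and parallel within 1 degree; cam handle at the end of its travel (above 1.15 rad) and the drawer front squeezed in the jig (over 1.5 N) (all of step 2 and x of board in the frame of jig between 0.082 and 0.088 m and y of board in the frame of jig between -0.0025 and 0.0025 m and angle between the x axis of board and the x axis of jig, either way round below 0.02 rad and height (world z) of board below 0.002 m and linear speed of board below 0.01 m/s); the robot touches nothing.
It fails at once if the drawer front is lifted off the bench by more than 6 mm (height (world z) of board above 0.006 m).
It fails at once if the drawer front is tipped by more than 3 degrees (angle between board's own z axis and vertical above 0.052 rad).
It fails at once if another thing on the bench is shifted by more than 20 mm (distance of any of pull_a, pull_b, cork_block, try_square, mallet, glue, jar from where it was at the start of the episode above 0.02 m).
It also fails if it takes over 64 s, if anything falls off the work surface, if the arm or the gripper's body presses on something with over 40 N, if the wrist force passes 120 N, or if a joint passes its speed limit or range.

## Robot

A 6-joint arm with a two-finger parallel gripper is mounted at the origin on the work surface. World frame = base frame: x ahead of the robot, y to its left, z up, the work surface at z = 0. Lengths are in m, angles in rad, forces in N, time in s.
With the tool pointing down it reaches from about 0.3 to 0.875 m from the base axis. Payload 6.4 kg.
Tool frame: the origin (TCP) lies on the front face of the gripper's body, between the roots of the fingers; the fingertips stand 73 mm ahead of it and the grasp point (between the pads) lies ctrl.pinch_z ahead of it (ctrl.pinch_z is the distance from the TCP to the grasp point, in m); z points along the fingers, x is the direction in which the jaws open and shut, and the axes are right-handed (so a half turn about z gives the same grasp; the last joint's range is limited). The gripper opens to 85 mm and grips with 20 to 120 N. Pads are 22 mm wide; open, the fingers measure 114 mm over their backs; the gripper's body (76 mm by 85 mm) begins 54 mm behind the grasp point. The pads swing forward as they close: fully open they stand 13 mm farther back than shut.
Start: joints at [-1.505, 0.181, 1.607, -0, 1.354, -0.206], TCP at [0.154, -0.554, 0.304] pointing down, gripper open.
Joint ranges: [-2.99, 2.99], [-0.89, 2.07], [0.3, 2.58], [-1.14, 4.28], [0, 2.63], [-3.12, 3.12]. Speed limits (rad/s): [2.57, 2.57, 3.01, 3.14, 3.14, 3.14].

## Interface

Orientations are given as a unit quaternion [w, x, y, z].
In Python, from bench import ctrl gives the robot as it stands.
- The arm moves only by the tool move_arm, never from a script. Its argument "rows" is text: rows parted by semicolons, each of 7 numbers parted by spaces: the shift along the tool's x, y, z in cm, then the turn, a rotation vector about the tool's x, y, z in degrees, then the opening, from 0 (shut) to 1 (fully open). In form: x y z rx ry rz grip; .... A call has 1 to 20 rows; each row shifts and turns the commanded pose from where the row before left it, along the tool's axes as they then stand; what a row does not reach is not made up. A row lasts 1/10 s, in which the tool goes at most 50 mm and 8.59 degrees, less where a joint would pass 70% of its speed; a pose out of reach is approached as far as the arm can. A call with a gripper value outside its range is refused whole. The fingers move at their own pace and stop on an object; the grip force is fixed at half the most. Time passes only in rows, so rows that do not move let the fingers close. It gives the time, the measured TCP pose, the force and the opening at its end, in the units of the state.
- ctrl.get_obs(): the state, without advancing time (a new reading comes with each control period).
- ctrl.camera(name): name is "side" or "top"; returns a dict with "color" (480x640x3 uint8, blue, green, red), "fx", "fy", "cx", "cy" (pixels), "k1" (the pictures are not rectified: a ray, as slopes to the right and down, at radius r is drawn at 1 + k1 r^2 times it, then the intrinsics apply), "rvec" (rotation vector, rad) and "tvec" (3), from world to camera coordinates, as OpenCV has them. Camera axes: x right, y down, z forward; pixel columns grow to the right and rows downward; lengths in m; the calibration is good to about 2 mm. A picture is of the moment at which its call begins. There is no depth.
- ctrl.hand_in(): hands the job in, once; it reports no verdict.
Trained networks look in the newest picture that a camera, given by its name, has taken for a name from the list of things; names that differ only in an ending like _2 or _b are one class to them, and where a whole thing is asked for, a point or a joint stands for the part that bears it (a point fixed in the world has none). Each returns a list of dicts, best first, with "confidence" (0 to 1); they miss things now and then, are a little off and sometimes report something else, mostly with a low value. They report only what shows in the picture. A call takes as long as a camera call. They do not tell look-alikes from the thing itself.
- ctrl.look_for(camera, query): "bbox" ([left, top, right, bottom] in pixels, round what is visible of it).
- ctrl.trace(camera, query): "region" (480x640 bool, what is visible of it) and "bbox" ([left, top, right, bottom] in pixels, round what is visible of it).
The state is a dict: "time_s": time; "q": joint angles; "dq": joint speeds; "joint_efforts": joint torques, N m; "eef_pos": TCP position; "eef_rot": TCP orientation; "wrist_force": force on the tool from outside, world axes, zero at the start; "torque": the same for the moment, N m; "opening": opening from 0.0 (shut) to 1.0 (fully open).
Only numpy, scipy, OpenCV 4.12 (cv2) and the standard library are available. Lean on these libraries where they do the work, as an engineer would, in place of code of your own. Each camera call takes 0.05 s, during which the arm holds its last target.

## Working session

There is one attempt and no reset: what is moved stays moved. The work goes in short steps, Python scripts to look and compute and a tool call to move; the robot and the scene stay as the last step left them, time stands still between calls to the robot, and variables do not carry over. Pictures are saved under pics/ and viewed, and the job is handed in when it is done.

Besides the shell and the picture viewer there is one more tool, called after ">>>" by a JSON object that holds its "fn" and its "kwargs". move_arm: Moves the arm, as the interface text tells. Its arguments: {"type":"object","properties":{"rows":{"type":"string"}},"required":["rows"]}

```bash
ls; mkdir -p pics
python3 - <<'E'
from bench import ctrl
import cv2
for n in("top","side"):
    c=ctrl.camera(n); cv2.imwrite(f"pics/{n}0.png",c["color"]); print({k:v for k,v in c.items() if k!="color"})
    for q in("jig","board","lever","lever_tip","lever_pivot","fence","bridge","stop"):
        try: print(n,q,[(d["bbox"],round(d["confidence"],2)) for d in ctrl.look_for(n,q)])
        except Exception as e: print(q,e)
o=ctrl.get_obs();print(o,ctrl.pinch_z)
E
```

```text
pics
{'fx': 500.1451969951448, 'fy': 500.1451969951448, 'cx': 323.64645752612176, 'cy': 238.97934341941092, 'k1': 0.03264603991989034, 'rvec': array([ 2.14018084, -2.14447741,  0.19054654]), 'tvec': array([-0.01901591,  0.48129649,  1.04230257])}
top jig [([211.8, 163.0, 398.9, 288.3], 0.9)]
top board [([115.0, 123.4, 174.0, 170.2], 0.91), ([124.9, 266.5, 184.1, 318.7], 0.69), ([124.3, 352.4, 216.7, 426.2], 0.63), ([196.4, 188.2, 279.5, 244.5], 0.57)]
top lever [([340.1, 160.8, 351.0, 216.3], 0.6)]
top lever_tip [([337.7, 162.0, 352.8, 217.5], 0.6)]
top lever_pivot [([337.3, 162.3, 353.8, 215.4], 0.73)]
top fence [([209.5, 165.4, 397.0, 291.2], 0.72)]
top bridge [([212.5, 160.7, 399.1, 289.0], 0.64)]
top stop [([212.5, 159.2, 400.0, 292.3], 0.62)]
{'fx': 539.1488745026014, 'fy': 539.1488745026014, 'cx': 318.035158245639, 'cy': 229.0372089061569, 'k1': -0.15723871967929456, 'rvec': array([ 2.11722997, -0.49121634,  0.25906092]), 'tvec': array([-0.43674563,  0.1595273 ,  1.08343721])}
side jig [([303.8, 221.9, 398.6, 299.5], 0.68)]
side board [([125.3, 192.3, 184.5, 238.4], 0.71), ([29
[... 422 characters left out ...]
time_s': 0.9, 'q': array([-1.50533112e+00,  1.80799746e-01,  1.60696343e+00, -7.16045064e-06,
        1.35380703e+00, -2.06320741e-01]), 'dq': array([ 1.93678330e-03,  2.21323801e-05, -3.41322039e-04,  1.64414579e-03,
        6.56948669e-04, -6.33195858e-04]), 'joint_efforts': array([ 1.13474936e-03, -4.44834316e+01, -3.51686704e+01, -3.20944218e-04,
        5.87385821e-04,  8.84029788e-06]), 'eef_pos': array([ 0.15436562, -0.55392126,  0.3039063 ]), 'eef_rot': array([ 1.07673157e-05,  7.96383620e-01, -6.04791807e-01,  4.71813199e-06]), 'wrist_force': array([-0.30234307, -0.37970109, -0.20998801]), 'torque': array([-0.04258971,  0.01362169, -0.02396901]), 'opening': 1.001370840194177} 0.0539
```

View pics/top0.png

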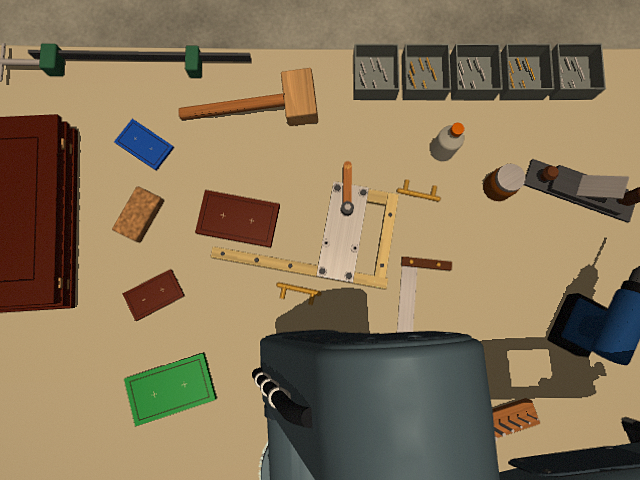

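View pics/side0.png

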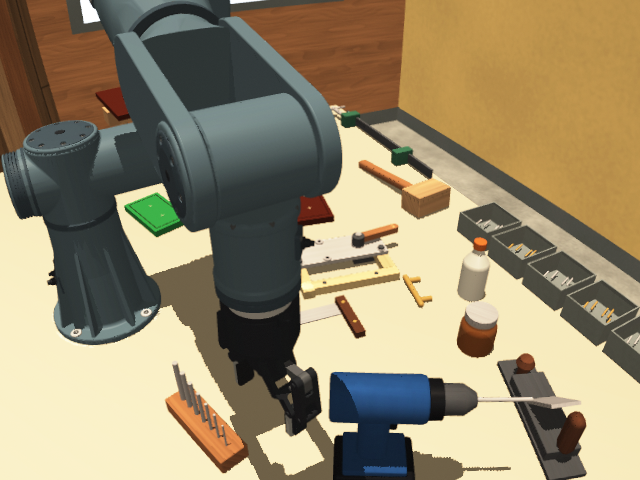

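Run:
```python
import cv2
im=cv2.imread("pics/top0.png")[150:300,190:410]
cv2.imwrite("pics/topcrop0.png",cv2.resize(im,None,fx=3.6,fy=3.6,interpolation=cv2.INTER_CUBIC))
```

```text
(no output)
```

View pics/topcrop0.png

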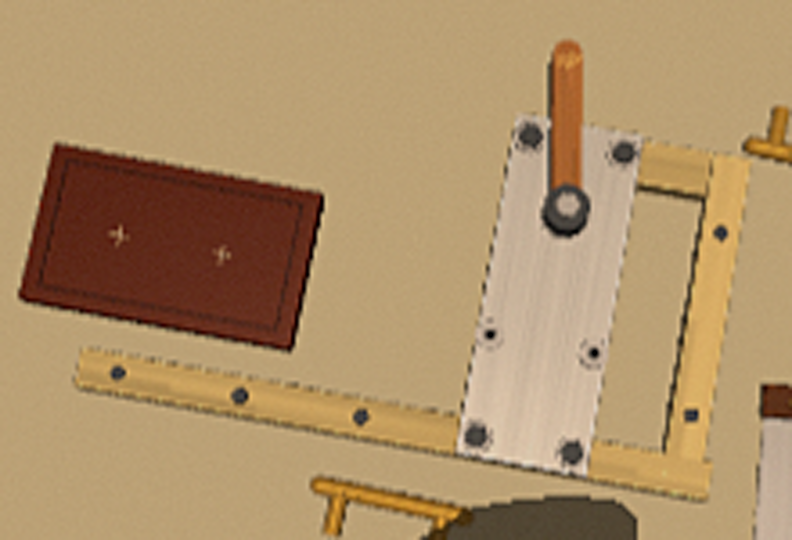

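```bash
cat > h.py <<'E'
import numpy as np,cv2
from scipy.optimize import least_squares
CAM={'top':dict(f=500.1451969951448,cx=323.64645752612176,cy=238.97934341941092,k1=0.03264603991989034,r=np.array([2.14018084,-2.14447741,0.19054654]),t=np.array([-0.01901591,0.48129649,1.04230257])),
'side':dict(f=539.1488745026014,cx=318.035158245639,cy=229.0372089061569,k1=-0.15723871967929456,r=np.array([2.11722997,-0.49121634,0.25906092]),t=np.array([-0.43674563,0.1595273,1.08343721]))}
def proj(P,c='top'):
    c=CAM[c];K=np.array([[c['f'],0,c['cx']],[0,c['f'],c['cy']],[0,0,1]])
    return cv2.projectPoints(np.array(P,float).reshape(-1,3),c['r'],c['t'],K,np.array([c['k1'],0,0,0,0]))[0].reshape(-1,2)
def unproj(uv,z,c='top'):
    c=CAM[c];K=np.array([[c['f'],0,c['cx']],[0,c['f'],c['cy']],[0,0,1]])
    n=cv2.undistortPoints(np.array(uv,float).reshape(-1,1,2),K,np.array([c['k1'],0,0,0,0])).reshape(-1,2)
    R=cv2.Rodrigues(c['r'])[0];o=-R.T@c['t']
    d=np.c_[n,np.ones(len(n))]@R
    return o+d*((np.array(z)-o[2])/d[:,2])[:,None]
def pl(p,L):
    L=np.array(L,float)/1000;c,s=np.cos(p[2]),np.sin(p[2])
    return np.c_[p[0]+c*L[:,0]-s*L[:,1],p[1]+s*L[:,0]+c*L[:,1],L[:,2]]
def fit(L,uv,p0):
    f=lambda p:(proj(pl(p,L))-uv).ravel()
    r=least_squares(f,p0,loss='soft_l1');return r.x,f(r.x).reshape(-1,2)
E
cat > a.py <<'E'
from h import *
C=lambda a:np.array(a,float)/3.6+[190,150]-0.36
Lj=[(-190,-50,21),(-190,-74,21),(200,-74,21),(45,140,31),(125,140,31),(45,-74,31),(125,-74,31),(85,81,61)]
uj=C([(83,347),(77,387),(707,498),(517,117),(641,137),(458,455),(588,473),(568,203)])
w=unproj(uj,np.array(Lj)[:,2]/1000);print(w.round(3))
J,r=fit(Lj,uj,[.55,0,-1.7]);print("jig",J.round(4),r.round(1).tolist())
Lb=[(-85,50,18),(85,50,18),(85,-50,18),(-85,-50,18)];ub=C([(55,145),(323,192),(293,350),(20,298)])
w=unproj(ub,[.018]*4);print(w.round(3),np.linalg.norm(np.roll(w,-1,0)-w,axis=1))
B,r=fit(Lb,ub,[*w.mean(0)[:2],J[2]]);print("board",B.round(4),r.round(1).tolist())
c,s=np.cos(J[2]),np.sin(J[2]);d=B[:2]-J[:2];print("board in jig",c*d[0]+s*d[1],-s*d[0]+c*d[1],B[2]-J[2])
t=unproj(C([(568,45)]),[.0525])[0];d=t[:2]-J[:2];g=np.array([c*d[0]+s*d[1],-s*d[0]+c*d[1]])-[.085,.081];print("lever",g,np.degrees(np.arctan2(g[1],g[0])))
E
python3 a.py
```

```text
[[ 0.469  0.222  0.021]
 [ 0.444  0.225  0.021]
 [ 0.377 -0.155  0.021]
 [ 0.611 -0.042  0.031]
 [ 0.598 -0.118  0.031]
 [ 0.402 -0.005  0.031]
 [ 0.391 -0.083  0.031]
 [ 0.549 -0.071  0.061]]
jig [ 0.4838  0.027  -1.7475] [[-0.3, 0.4], [-0.9, 0.1], [0.8, 0.4], [-0.0, -1.3], [1.1, -0.7], [-0.5, -0.6], [0.0, 0.9], [-0.0, 0.3]]
[[0.596 0.244 0.018]
 [0.566 0.078 0.018]
 [0.467 0.095 0.018]
 [0.5   0.262 0.018]] [0.16870453 0.10039641 0.16989941 0.09795118]
board [ 0.5323  0.17   -1.7535] [[-0.1, -0.4], [0.4, 0.1], [-0.0, -0.2], [-0.2, 0.5]]
board in jig -0.14925828350754056 0.022666872458207917 -0.005987725703982649
lever [-0.01622623  0.09992265] 99.22362668093889
```

Look-alikes for the board in the top picture are the dark red board (237,218), the smaller dark red one (154,295), blue (144,144), green (170,389), and the cabinet at far left (35,210). I choose (237,218): it measures about 170 x 100 mm and has a border line and two crosses, as the crop confirms. The lever handle runs (348,161)–(348,208) at about 99°.

```bash
cat > st.py <<'E'
import numpy as np,sys
from bench import ctrl
from scipy.spatial.transform import Rotation as R
J=np.array([.4838,.027,-1.7475])
o=ctrl.get_obs();p=o["eef_pos"];w,x,y,z=o["eef_rot"];r=R.from_quat([x,y,z,w]).as_matrix()
def tojig(v):
    c,s=np.cos(J[2]),np.sin(J[2]);return np.array([c*v[0]+s*v[1],-s*v[0]+c*v[1]])
def delta(jx,jy,z):
    c,s=np.cos(J[2]),np.sin(J[2]);t=np.array([J[0]+c*jx-s*jy,J[1]+s*jx+c*jy,z]);return r.T@(t-p)*100
print("t",o["time_s"],"jig mm",(tojig(p[:2]-J[:2])*1000).round(1),"z",p[2].round(4),"yaw tool x in jig deg",np.degrees(np.arctan2(r[1,0],r[0,0])-J[2]).round(2),"zaxis",r[:,2].round(3),"q",o["q"].round(2),"F jig",(tojig(o["wrist_force"])).round(2),o["wrist_force"][2].round(2),"op",o["opening"].round(2))
if len(sys.argv)>3: print("delta tool cm",delta(*[float(a)/1000 for a in sys.argv[1:4]]).round(2))
E
python3 st.py
```

```text
Traceback (most recent call last):
  File "st.py", line 10, in <module>
    print("t",o["time_s"],"jig mm",(tojig(p[:2]-J[:2])*1000).round(1),"z",p[2].round(4),"yaw tool x in jig deg",np.degrees(np.arctan2(r[1,0],r[0,0])-J[2]).round(2),"zaxis",r[:,2].round(3),"q",o["q"].round(2),"F jig",(tojig(o["wrist_force"])).round(2),o["wrist_force"][2].round(2),"op",o["opening"].round(2))
                                                                                                                                                                                                                                                                                             ^^^^^^^^^^^^^^^^^^
AttributeError: 'float' object has no attribute 'round'
```

>>> {"fn": "move_arm", "kwargs": {"rows": "0 0 0 0 0 8.5 0.6; 0 0 0 0 0 8.5 0.6; 0 0 0 0 0 8.5 0.6; 0 0 0 0 0 0 0.6"}}

```text
time_s: 1.3
eef_pos: [0.1544, -0.5539, 0.3039]
eef_rot: [0.0, -0.643, 0.766, 0.0]
wrist_force: [1.0, -0.3, -0.6]
opening: 0.597
```

```bash
python3 st.py -149 105 200
```

```text
Traceback (most recent call last):
  File "st.py", line 10, in <module>
    print("t",o["time_s"],"jig mm",(tojig(p[:2]-J[:2])*1000).round(1),"z",p[2].round(4),"yaw tool x in jig deg",np.degrees(np.arctan2(r[1,0],r[0,0])-J[2]).round(2),"zaxis",r[:,2].round(3),"q",o["q"].round(2),"F jig",(tojig(o["wrist_force"])).round(2),o["wrist_force"][2].round(2),"op",o["opening"].round(2))
                                                                                                                                                                                                                                                                                             ^^^^^^^^^^^^^^^^^^
AttributeError: 'float' object has no attribute 'round'
```

```bash
sed -i 's/,"op",o\["opening"\].round(2)//' st.py; python3 st.py -149 105 200
```

```text
t 1.3 jig mm [ 629.7 -222.2] z 0.3039 yaw tool x in jig deg 0.12 zaxis [ 0.  0. -1.] q [-1.51  0.18  1.61  0.    1.35  0.24] F jig [0.16 1.  ] -0.63
delta tool cm [-77.8  -32.88  10.39]
```

>>> {"fn": "move_arm", "kwargs": {"rows": "-3.9 -1.65 0 0 0 0 0.6;-3.9 -1.65 0 0 0 0 0.6;-3.9 -1.65 0 0 0 0 0.6;-3.9 -1.65 0 0 0 0 0.6;-3.9 -1.65 0 0 0 0 0.6;-3.9 -1.65 0 0 0 0 0.6;-3.9 -1.65 0 0 0 0 0.6;-3.9 -1.65 0 0 0 0 0.6;-3.9 -1.65 0 0 0 0 0.6;-3.9 -1.65 0 0 0 0 0.6;-3.9 -1.65 0 0 0 0 0.6;-3.9 -1.65 0 0 0 0 0.6;-3.9 -1.65 0 0 0 0 0.6;-3.9 -1.65 0 0 0 0 0.6;-3.9 -1.65 0 0 0 0 0.6;-3.9 -1.65 0 0 0 0 0.6;-3.9 -1.65 0 0 0 0 0.6;-3.9 -1.65 0 0 0 0 0.6;-3.9 -1.65 0 0 0 0 0.6;-3.8 -1.5 0 0 0 0 0.6"}}

```text
time_s: 3.3
eef_pos: [0.6131, 0.1586, 0.3038]
eef_rot: [0.0, -0.645, 0.764, -0.0]
wrist_force: [0.3, -0.6, 0.2]
opening: 0.598
```

```bash
python3 st.py -149 105 100
```

```text
t 3.3 jig mm [-152.2  104.1] z 0.3038 yaw tool x in jig deg 0.48 zaxis [ 0. -0. -1.] q [ 0.07  0.31  1.45 -0.    1.38  1.81] F jig [0.55 0.45] 0.19
delta tool cm [ 0.32 -0.08 20.38]
```

>>> {"fn": "move_arm", "kwargs": {"rows": "0.2 -0.2 4 0 0 0 0.6;0 0 4 0 0 0 0.6;0 0 4 0 0 0 0.6;0 0 4 0 0 0 0.6;0 0 3 0 0 0 0.6;0 0 1.4 0 0 0 0.6;0 0 0.5 0 0 0 0.6;0 0 0.5 0 0 0 0.6;0 0 0.3 0 0 0 0.6;0 0 0 0 0 0 0.6;0 0 0 0 0 0 0.6"}}

```text
time_s: 4.4
eef_pos: [0.6146, 0.1546, 0.0881]
eef_rot: [0.001, -0.643, 0.766, -0.001]
wrist_force: [0.2, 0.3, 0.0]
opening: 0.601
```

```bash
python3 - <<'E'
from bench import ctrl
import cv2
for n in("top","side"):
    c=ctrl.camera(n)["color"]; cv2.imwrite(f"pics/{n}1.png",c)
E
python3 st.py -149 85 75; python3 -c "
import cv2
a=cv2.imread('pics/side1.png');b=cv2.imread('pics/top1.png')[120:320,160:420]
cv2.imwrite('pics/s1.png',a);cv2.imwrite('pics/t1.png',cv2.resize(b,None,fx=3,fy=3))"
```

```text
t 4.5 jig mm [-148.5  106.1] z 0.0878 yaw tool x in jig deg 0.21 zaxis [ 0.001  0.    -1.   ] q [ 0.06  0.57  1.57 -0.    1.    1.8 ] F jig [-0.06 -0.27] 0.14
delta tool cm [-0.06  2.11  1.28]
```

View pics/s1.png

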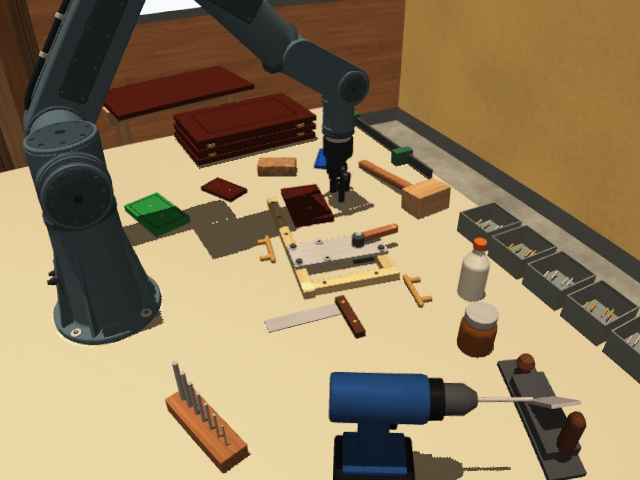

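View pics/t1.png

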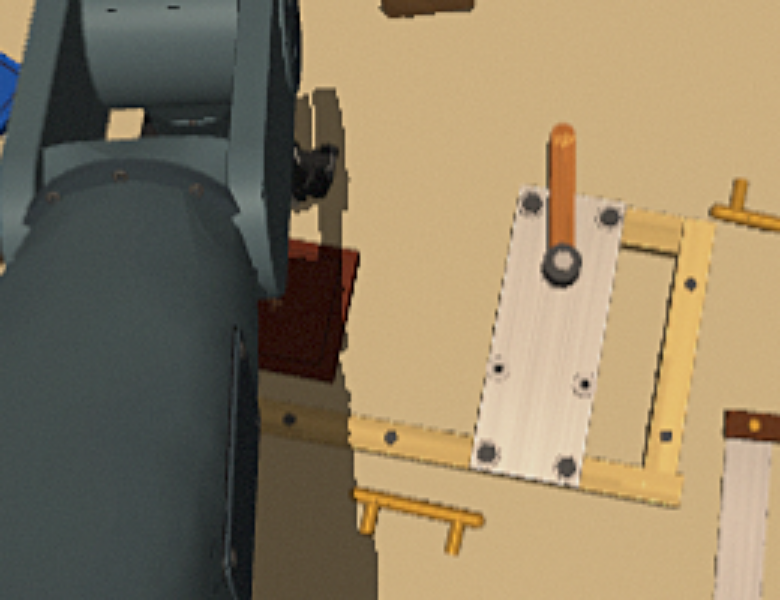

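The fingers stand clear of the board on its far side (side view (341,190)). I now probe down gently.

>>> {"fn": "move_arm", "kwargs": {"rows": "0 0 0.3 0 0 0 0.6;0 0 0.3 0 0 0 0.6;0 0 0.2 0 0 0 0.6;0 0 0.1 0 0 0 0.6;0 0 0 0 0 0 0.6;0 0 0 0 0 0 0.6"}}

```text
time_s: 5.1
eef_pos: [0.6139, 0.1545, 0.0778]
eef_rot: [-0.0, -0.643, 0.766, 0.0]
wrist_force: [-1.0, 0.7, 0.1]
opening: 0.6
```

>>> {"fn": "move_arm", "kwargs": {"rows": "0 0 0.1 0 0 0 0.6;0 0 0.1 0 0 0 0.6;0 0 0.1 0 0 0 0.6;0 0 0 0 0 0 0.6"}}

```text
time_s: 5.5
eef_pos: [0.6138, 0.1545, 0.0747]
eef_rot: [-0.0, -0.643, 0.766, 0.0]
wrist_force: [-1.2, 0.7, -0.4]
opening: 0.599
```

>>> {"fn": "move_arm", "kwargs": {"rows": "0 0 0.1 0 0 0 0.6;0 0 0.1 0 0 0 0.6;0 0 0.1 0 0 0 0.6;0 0 0 0 0 0 0.6"}}

```text
time_s: 5.9
eef_pos: [0.6137, 0.1545, 0.0717]
eef_rot: [-0.0, -0.643, 0.766, 0.0]
wrist_force: [-0.5, -0.0, 0.1]
opening: 0.604
```

```bash
python3 -c "
import cv2
from bench import ctrl
a=ctrl.camera('side')['color'][130:250,260:420]
cv2.imwrite('pics/s2.png',cv2.resize(a,None,fx=5,fy=5,interpolation=cv2.INTER_CUBIC))"; python3 st.py
```

```text
t 5.95 jig mm [-148.4  105.6] z 0.0718 yaw tool x in jig deg 0.2 zaxis [-0.  0. -1.] q [0.06 0.59 1.58 0.   0.98 1.8 ] F jig [-0.31 -0.31] 0.16
```

View pics/s2.png

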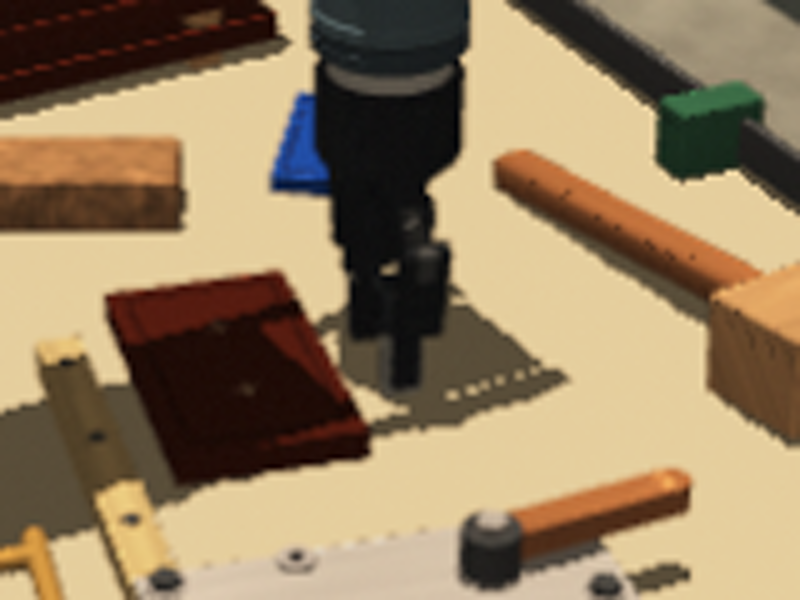

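>>> {"fn": "move_arm", "kwargs": {"rows": "0 0.8 0 0 0 0 0.6;0 0.8 0 0 0 0 0.6;0 0.6 0 0 0 0 0.6;0 0.5 0 0 0 0 0.6;0 0.5 0 0 0 0 0.6;0 0.5 0 0 0 0 0.6;0 0.4 0 0 0 0 0.6;0 0 0 0 0 0 0.6"}}

```text
time_s: 6.75
eef_pos: [0.5729, 0.1617, 0.0719]
eef_rot: [-0.0, -0.643, 0.766, 0.0]
wrist_force: [0.3, -0.3, -0.1]
opening: 0.601
```

```bash
python3 st.py
```

```text
t 6.75 jig mm [-148.3   64.1] z 0.0719 yaw tool x in jig deg 0.21 zaxis [-0.001  0.    -1.   ] q [0.08 0.53 1.68 0.   0.94 1.82] F jig [0.29 0.31] -0.06
```

>>> {"fn": "move_arm", "kwargs": {"rows": "0 0.1 0 0 0 0 0.6;0 0.1 0 0 0 0 0.6;0 0.1 0 0 0 0 0.6;0 0 0 0 0 0 0.6"}}

```text
time_s: 7.15
eef_pos: [0.5714, 0.1618, 0.0722]
eef_rot: [0.001, -0.643, 0.766, -0.001]
wrist_force: [4.2, -1.6, -1.0]
opening: 0.603
```

```bash
python3 st.py;python3 -c "
import cv2
from bench import ctrl
a=ctrl.camera('side')['color'][130:250,260:420]
cv2.imwrite('pics/s3.png',cv2.resize(a,None,fx=5,fy=5,interpolation=cv2.INTER_CUBIC))"
```

```text
t 7.15 jig mm [-148.1   62.5] z 0.0722 yaw tool x in jig deg 0.18 zaxis [ 0.002 -0.    -1.   ] q [ 0.08  0.52  1.68 -0.    0.93  1.82] F jig [0.83 4.45] -0.96
```

View pics/s3.png

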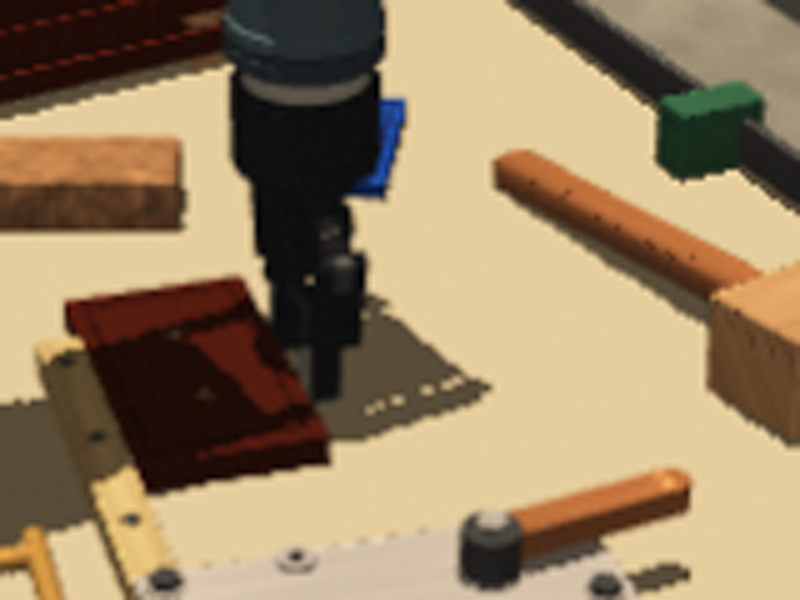

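>>> {"fn": "move_arm", "kwargs": {"rows": "0 -1 0 0 0 0 0.6;0 -2 0 0 0 0 0.6;0 0 -3 0 0 0 0.6;0 0 -4 0 0 0 0.6;0 0 -2 0 0 -8 0.6;0 0 0 0 0 -8.2 0.6;0 0 0 0 0 -8.2 0.6;0 0 0 0 0 -8.2 0.6;0 0 0 0 0 -8.2 0.6;0 0 0 0 0 -8.2 0.6;0 0 0 0 0 -8.2 0.6;0 0 0 0 0 -8.2 0.6;0 0 0 0 0 -8.2 0.6;0 0 0 0 0 -8.2 0.6;0 0 0 0 0 -8.2 0.6;0 0 0 0 0 0 0.6"}}

```text
time_s: 8.8
eef_pos: [0.6, 0.1569, 0.1615]
eef_rot: [-0.0, 0.996, -0.086, -0.001]
wrist_force: [-0.2, -0.1, 0.3]
opening: 0.598
```

```bash
python3 st.py -270 2 160
python3 - <<'E'
from bench import ctrl
import cv2
cv2.imwrite("pics/t4.png",ctrl.camera("top")["color"])
E
```

```text
t 8.8 jig mm [-148.3   91.5] z 0.1615 yaw tool x in jig deg 90.27 zaxis [-0.002  0.    -1.   ] q [0.06 0.44 1.59 0.   1.12 0.24] F jig [ 0.17 -0.21] 0.3
delta tool cm [ -8.89 -12.21   0.17]
```

View pics/t4.png

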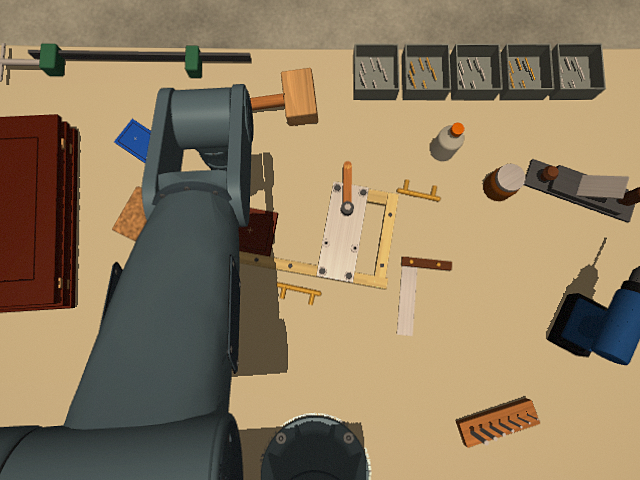

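>>> {"fn": "move_arm", "kwargs": {"rows": "-1.8 -2.4 0 0 0 0 0.6;-1.8 -2.4 0 0 0 0 0.6;-1.8 -2.4 0 0 0 0 0.6;-1.8 -2.4 0 0 0 0 0.6;-1.7 -2.6 0 0 0 0 0.6;0 0 2 0 0 0 0.6;0 0 2 0 0 0 0.6;0 0 2 0 0 0 0.6;0 0 2 0 0 0 0.6;0 0 0.6 0 0 0 0.6;0 0 0.3 0 0 0 0.6;0 0 0 0 0 0 0.6"}}

```text
time_s: 10.05
eef_pos: [0.5337, 0.2925, 0.0732]
eef_rot: [-0.0, 0.996, -0.087, 0.0]
wrist_force: [0.7, 0.2, -0.3]
opening: 0.596
```

```bash
python3 st.py -253 2 72
python3 - <<'E'
from bench import ctrl
import cv2
a=ctrl.camera("side")["color"][110:270,220:430]
cv2.imwrite("pics/s5.png",cv2.resize(a,None,fx=3.75,fy=3.75,interpolation=cv2.INTER_CUBIC))
E
```

```text
t 10.05 jig mm [-270.1    2.5] z 0.0732 yaw tool x in jig deg 90.12 zaxis [ 0.  0. -1.] q [0.31 0.55 1.64 0.   0.95 0.48] F jig [-0.33  0.64] -0.28
delta tool cm [-0.05  1.71  0.12]
```

View pics/s5.png

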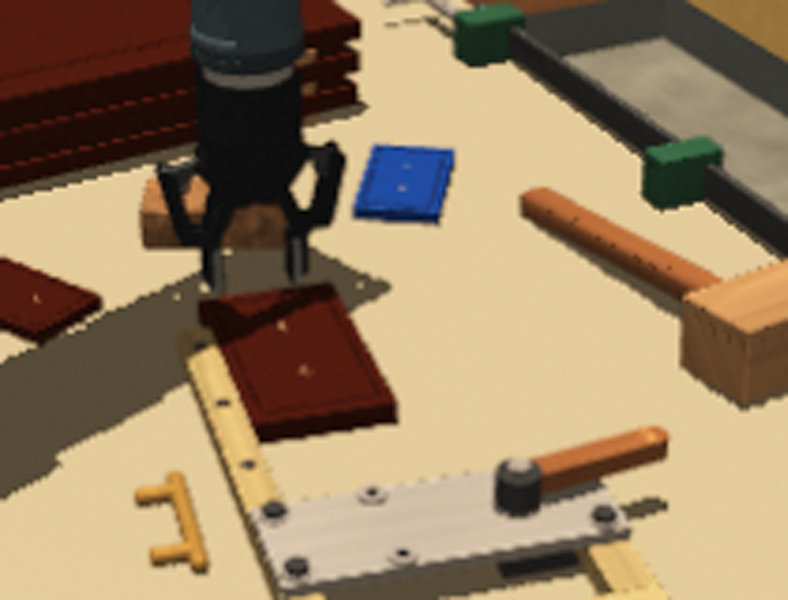

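>>> {"fn": "move_arm", "kwargs": {"rows": "0 1 0.1 0 0 0 0.6;0 0.8 0 0 0 0 0.6;0 0.5 0 0 0 0 0.6;0 0.5 0 0 0 0 0.6;0 0.7 0 0 0 0 0.6;0 0.8 0 0 0 0 0.6;0 0.8 0 0 0 0 0.6;0 0.8 0 0 0 0 0.6;0 0.8 0 0 0 0 0.6;0 0.8 0 0 0 0 0.6;0 0.8 0 0 0 0 0.6;0 0.8 0 0 0 0 0.6;0 0 0 0 0 0 0.6"}}

```text
time_s: 11.4
eef_pos: [0.5173, 0.2016, 0.0716]
eef_rot: [0.0, 0.996, -0.087, -0.001]
wrist_force: [0.0, -0.3, -0.8]
opening: 0.6
```

```bash
python3 st.py -253 2 72
python3 - <<'E'
from bench import ctrl
import cv2
c=ctrl.camera("side")["color"];cv2.imwrite("pics/s6f.png",c)
a=c[110:270,220:430]
cv2.imwrite("pics/s6.png",cv2.resize(a,None,fx=3.75,fy=3.75,interpolation=cv2.INTER_CUBIC))
cv2.imwrite("pics/t6f.png",ctrl.camera("top")["color"])
E
```

```text
t 11.4 jig mm [-177.7    2.3] z 0.0716 yaw tool x in jig deg 90.15 zaxis [-0.001 -0.001 -1.   ] q [ 0.16  0.46  1.79 -0.    0.9   0.33] F jig [0.27 0.07] -0.82
delta tool cm [-0.01 -7.53 -0.05]
```

View pics/s6.png

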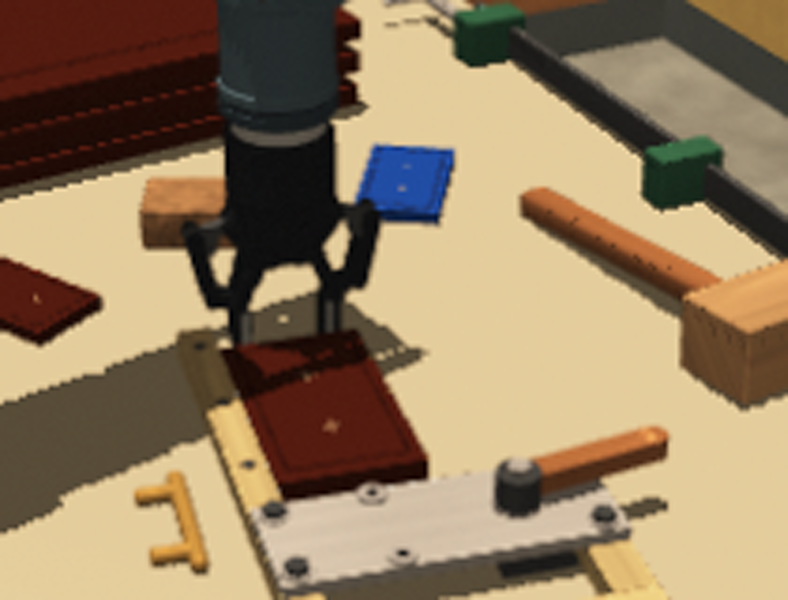

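View pics/t6f.png

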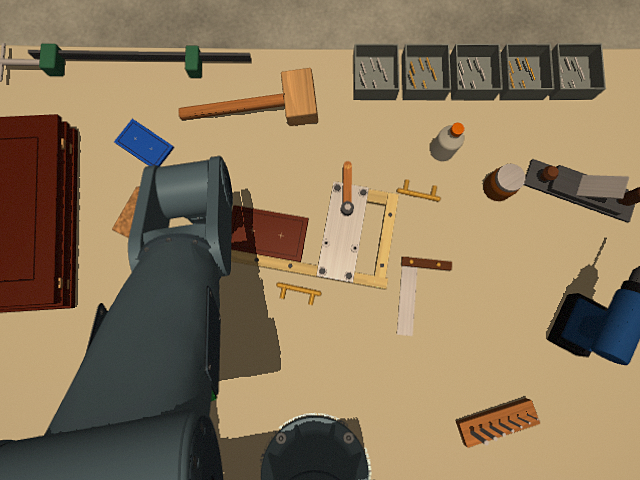

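>>> {"fn": "move_arm", "kwargs": {"rows": "0 0.5 0 0 0 0 0.6;0 0.7 0 0 0 0 0.6;0 0.7 0 0 0 0 0.6;0 0.7 0 0 0 0 0.6;0 0.7 0 0 0 0 0.6;0 0.7 0 0 0 0 0.6;0 0.7 0 0 0 0 0.6;0 0.7 0 0 0 0 0.6;0 0.7 0 0 0 0 0.6;0 0.7 0 0 0 0 0.6;0 0 0 0 0 0 0.6"}}

```text
time_s: 12.6
eef_pos: [0.5059, 0.1349, 0.0719]
eef_rot: [0.0, 0.996, -0.087, -0.0]
wrist_force: [-0.1, 0.9, -0.5]
opening: 0.599
```

>>> {"fn": "move_arm", "kwargs": {"rows": "0 0.7 0 0 0 0 0.6;0 0.7 0 0 0 0 0.6;0 0.7 0 0 0 0 0.6;0 0.7 0 0 0 0 0.6;0 0.7 0 0 0 0 0.6;0 0.7 0 0 0 0 0.6;0 0.7 0 0 0 0 0.6;0 0.7 0 0 0 0 0.6;0 0.7 0 0 0 0 0.6;0 0.7 0 0 0 0 0.6;0 0 0 0 0 0 0.6"}}

```text
time_s: 13.7
eef_pos: [0.4937, 0.0659, 0.0717]
eef_rot: [0.0, 0.996, -0.087, -0.0]
wrist_force: [0.1, 0.2, -1.0]
opening: 0.599
```

```bash
python3 st.py -11 2 72
```

```text
t 13.7 jig mm [-40.    2.9] z 0.0717 yaw tool x in jig deg 90.15 zaxis [-0.001 -0.    -1.   ] q [-0.11  0.36  1.93 -0.    0.85  0.07] F jig [-0.17  0.07] -0.96
delta tool cm [-0.1   2.9  -0.02]
```

>>> {"fn": "move_arm", "kwargs": {"rows": "0 0.6 0 0 0 0 0.6;0 0.6 0 0 0 0 0.6;0 0.5 0 0 0 0 0.6;0 0.3 0 0 0 0 0.6;0 0.2 0 0 0 0 0.6;0 0.2 0 0 0 0 0.6;0 0 0 0 0 0 0.6"}}

```text
time_s: 14.4
eef_pos: [0.4898, 0.043, 0.0719]
eef_rot: [0.0, 0.996, -0.087, -0.0]
wrist_force: [-0.4, 0.0, -1.0]
opening: 0.602
```

```bash
python3 st.py -11 2 72
python3 - <<'E'
from bench import ctrl
import cv2
c=ctrl.camera("side")["color"];cv2.imwrite("pics/s7f.png",c)
a=c[150:310,250:460]
cv2.imwrite("pics/s7.png",cv2.resize(a,None,fx=3.75,fy=3.75,interpolation=cv2.INTER_CUBIC))
c=ctrl.camera("top")["color"];cv2.imwrite("pics/t7f.png",c)
a=c[150:300,230:420]
cv2.imwrite("pics/t7.png",cv2.resize(a,None,fx=4,fy=4,interpolation=cv2.INTER_CUBIC))
E
```

```text
t 14.4 jig mm [-16.8   3.1] z 0.0719 yaw tool x in jig deg 90.19 zaxis [-0. -0. -1.] q [-0.15  0.35  1.95 -0.    0.84  0.02] F jig [ 0.06 -0.44] -1.05
delta tool cm [-0.11  0.58 -0.01]
```

View pics/s7.png

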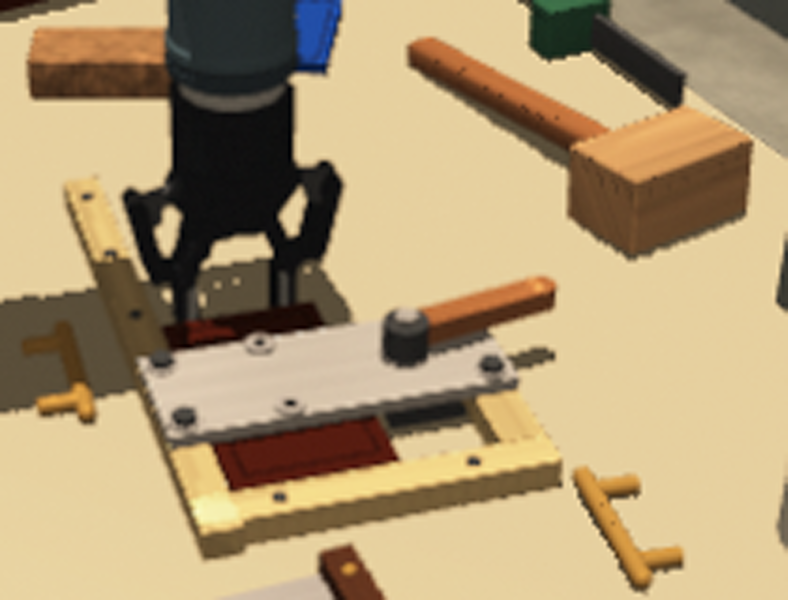

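View pics/t7.png

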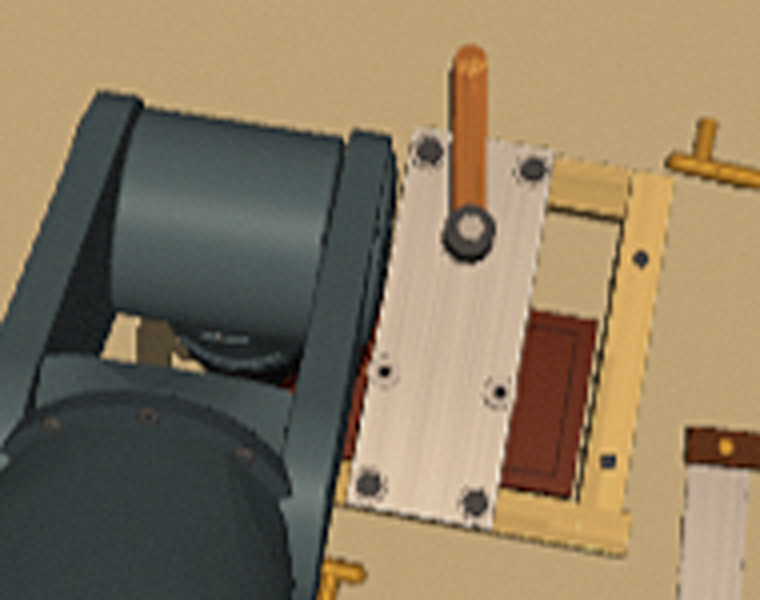

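>>> {"fn": "move_arm", "kwargs": {"rows": "0 0.2 0 0 0 0 0.6;0 0.2 0 0 0 0 0.6;0 0.1 0 0 0 0 0.6;0 0.1 0 0 0 0 0.6;0 0 0 0 0 0 0.6"}}

```text
time_s: 15.0
eef_pos: [0.4894, 0.0383, 0.0721]
eef_rot: [-0.001, 0.996, -0.087, 0.001]
wrist_force: [3.8, 7.8, -1.0]
opening: 0.602
```

>>> {"fn": "move_arm", "kwargs": {"rows": "0 0.1 0 0 0 0 0.6;0 0 0 0 0 0 0.6"}}

```text
time_s: 15.2
eef_pos: [0.4895, 0.038, 0.0722]
eef_rot: [-0.002, 0.996, -0.087, 0.001]
wrist_force: [4.9, 12.8, -0.9]
opening: 0.594
```

```bash
python3 st.py -11 2 72
```

```text
t 15.2 jig mm [-11.9   3.7] z 0.0722 yaw tool x in jig deg 90.09 zaxis [ 0.003  0.003 -1.   ] q [-0.17  0.35  1.95  0.01  0.84  0.  ] F jig [-13.48   2.55] -0.93
delta tool cm [-0.17  0.09  0.02]
```

>>> {"fn": "move_arm", "kwargs": {"rows": "0 -1 0 0 0 0 0.6;0 -2 0 0 0 0 0.6;0 -1 -3 0 0 0 0.6;0 0 -4 0 0 0 0.6;0 0 -4 0 0 -4.5 0;0 0 -2 0 0 -4.5 0;0 0 0 0 0 0 0;0 0 0 0 0 0 0"}}

```text
time_s: 16.0
eef_pos: [0.4954, 0.0757, 0.2018]
eef_rot: [0.0, 1.0, -0.009, 0.0]
wrist_force: [-0.1, 0.1, -0.7]
opening: 0.002
```

```bash
python3 st.py 112 166 200
python3 - <<'E'
from bench import ctrl
import cv2
c=ctrl.camera("top")["color"];cv2.imwrite("pics/t8f.png",c)
a=c[150:300,230:420]
cv2.imwrite("pics/t8.png",cv2.resize(a,None,fx=4,fy=4,interpolation=cv2.INTER_CUBIC))
E
```

```text
t 16.0 jig mm [-50.    2.8] z 0.2018 yaw tool x in jig deg 99.12 zaxis [ 0. -0. -1.] q [-0.09  0.14  1.88 -0.    1.12 -0.07] F jig [-0.08 -0.07] -0.72
delta tool cm [13.54 18.58  0.19]
```

View pics/t8.png

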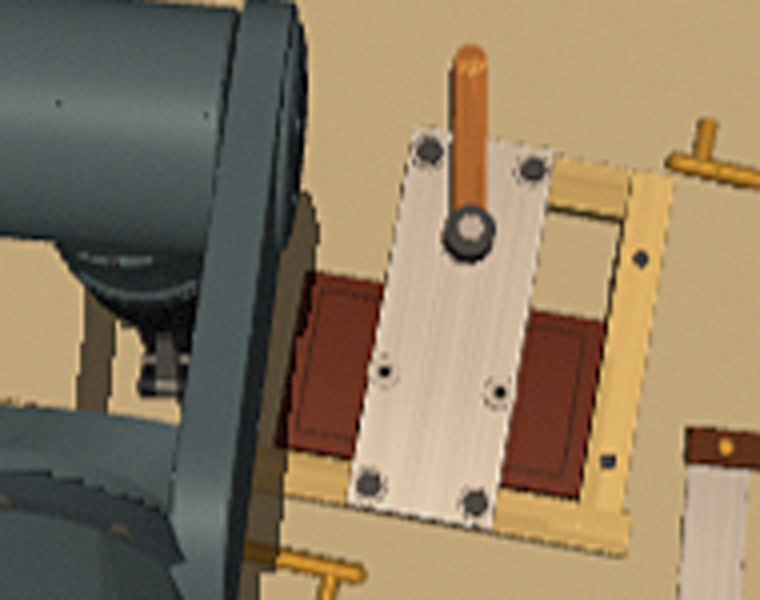

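Run:
```python
from h import *
uv=np.array([(315,273),(605,321),(580,496),(283,447)],float)/4+[230,150]-0.37
J=[.4838,.027,-1.7475]
L=[(-85,50,18),(85,50,18),(85,-50,18),(-85,-50,18)]
B,r=fit(L,uv,[.48,-.06,-1.7475]);c,s=np.cos(J[2]),np.sin(J[2]);d=B[:2]-J[:2]
print(c*d[0]+s*d[1],-s*d[0]+c*d[1],B[2]-J[2],r.round(1).tolist())
```

```text
0.08661475474446136 0.0016779631425005385 0.011089144673134044 [[-1.6, -0.5], [1.5, -0.2], [1.3, 0.5], [-1.2, 0.1]]
```

>>> {"fn": "move_arm", "kwargs": {"rows": "1.7 2.3 0 0 0 0 0;1.7 2.3 0 0 0 0 0;1.7 2.3 0 0 0 0 0;1.7 2.3 0 0 0 0 0;1.7 2.3 0 0 0 0 0;1.7 2.3 0 0 0 0 0;1.7 2.3 0 0 0 0 0;1.7 2.4 0 0 0 0 0;0 0 2 0 0 0 0;0 0 0 0 0 0 0"}}

```text
time_s: 17.05
eef_pos: [0.6261, -0.1115, 0.1767]
eef_rot: [-0.001, 1.0, -0.009, -0.004]
wrist_force: [-0.1, 0.7, -1.5]
opening: 0.001
```

```bash
python3 st.py 112 166 117
python3 - <<'E'
from bench import ctrl
import cv2
c=ctrl.camera("side")["color"]
a=c[130:310,280:490]
cv2.imwrite("pics/s9.png",cv2.resize(a,None,fx=3.3,fy=3.3,interpolation=cv2.INTER_CUBIC))
E
```

```text
t 17.05 jig mm [111.4 164.5] z 0.1767 yaw tool x in jig deg 99.06 zaxis [-0.008  0.003 -1.   ] q [-0.36  0.45  1.53 -0.    1.17 -0.34] F jig [-0.64 -0.25] -1.52
delta tool cm [0.19 0.11 5.97]
```

View pics/s9.png

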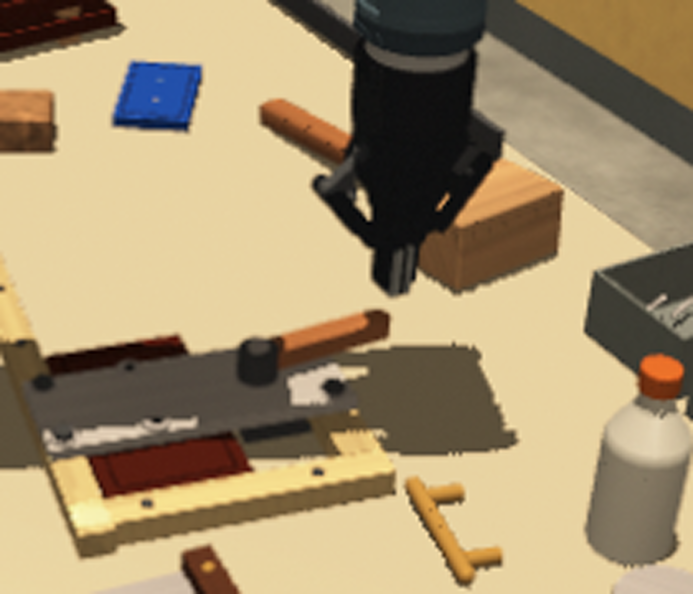

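>>> {"fn": "move_arm", "kwargs": {"rows": "0.2 0.1 2 0 0 0 0;0 0 2 0 0 0 0;0 0 1.3 0 0 0 0;0 0 0.6 0 0 0 0;0 0 0 0 0 0 0"}}

```text
time_s: 17.6
eef_pos: [0.6299, -0.1119, 0.122]
eef_rot: [-0.0, 1.0, -0.008, -0.001]
wrist_force: [0.1, -0.5, -0.1]
opening: 0.002
```

```bash
python3 st.py 92.5 165 117
python3 - <<'E'
from bench import ctrl
import cv2
c=ctrl.camera("side")["color"]
a=c[130:310,280:490]
cv2.imwrite("pics/s10.png",cv2.resize(a,None,fx=3.3,fy=3.3,interpolation=cv2.INTER_CUBIC))
E
```

```text
t 17.6 jig mm [111.1 168.2] z 0.122 yaw tool x in jig deg 99.21 zaxis [-0.002  0.001 -1.   ] q [-0.36  0.53  1.55  0.    1.07 -0.35] F jig [0.51 0.19] -0.08
delta tool cm [-0.02 -1.89  0.5 ]
```

View pics/s10.png

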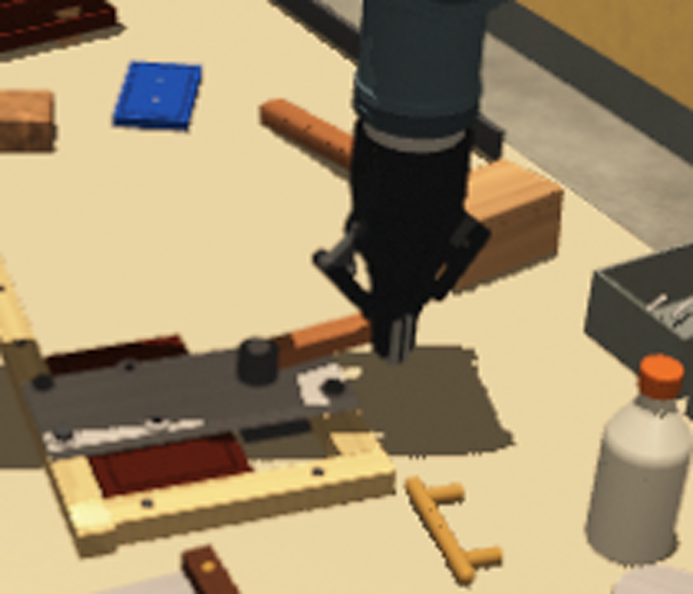

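>>> {"fn": "move_arm", "kwargs": {"rows": "0 -0.9 0.4 0 0 0 0;0 -0.6 0 0 0 0 0;0 -0.4 0 0 0 0 0;0.12 -0.56 0 0 0 -4 0;0.12 -0.56 0 0 0 -4 0;0.12 -0.56 0 0 0 -4 0;0.12 -0.56 0 0 0 -4 0;0.12 -0.56 0 0 0 -4 0;0.12 -0.56 0 0 0 -4 0;0 0 0 0 0 0 0"}}

```text
time_s: 18.65
eef_pos: [0.6329, -0.0586, 0.1194]
eef_rot: [0.0, 0.98, 0.201, 0.0]
wrist_force: [0.0, -0.3, 1.1]
opening: 0.002
```

```bash
python3 st.py 92.5 165 117
python3 - <<'E'
from bench import ctrl
import cv2
c=ctrl.camera("side")["color"]
a=c[130:310,280:490]
cv2.imwrite("pics/s11.png",cv2.resize(a,None,fx=3.3,fy=3.3,interpolation=cv2.INTER_CUBIC))
E
```

```text
t 18.65 jig mm [ 58.1 161.8] z 0.1194 yaw tool x in jig deg 123.29 zaxis [ 0.001 -0.    -1.   ] q [-0.28  0.52  1.56  0.    1.06 -0.68] F jig [0.32 0.08] 1.06
delta tool cm [-1.62  3.05  0.24]
```

View pics/s11.png

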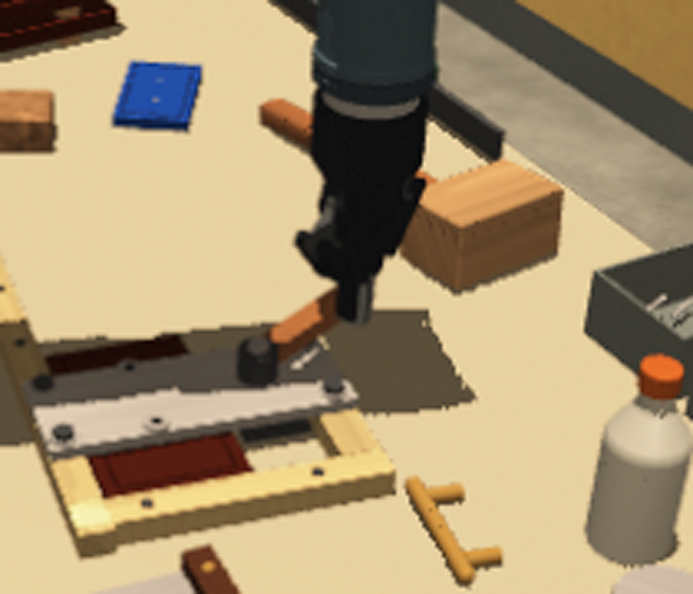

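>>> {"fn": "move_arm", "kwargs": {"rows": "0.11 -0.56 0.1 0 0 -4 0;0.11 -0.56 0 0 0 -4 0;0.11 -0.56 0 0 0 -4 0;0.11 -0.56 0 0 0 -4 0;0.11 -0.56 0 0 0 -4 0;0.11 -0.56 0 0 0 -4 0;0.11 -0.56 0 0 0 -4 0;0.11 -0.56 0 0 0 -4 0;0 0 0 0 0 0 0"}}

```text
time_s: 19.6
eef_pos: [0.6132, -0.0186, 0.1185]
eef_rot: [0.0, 0.887, 0.462, 0.0]
wrist_force: [0.4, -0.0, 0.7]
opening: 0.005
```

```bash
python3 st.py 0 100 117
```

```text
t 19.6 jig mm [ 22.1 135.4] z 0.1185 yaw tool x in jig deg 155.17 zaxis [ 0.001 -0.    -1.   ] q [-0.22  0.48  1.63  0.    1.03 -1.18] F jig [-0.07  0.39] 0.7
delta tool cm [ 0.52 -4.14  0.14]
```

>>> {"fn": "move_arm", "kwargs": {"rows": "0.06 -0.28 0 0 0 -2 0;0.06 -0.28 0 0 0 -2 0;0.06 -0.28 0 0 0 -2 0;0.06 -0.28 0 0 0 -2 0;0 0 0 0 0 0 0"}}

```text
time_s: 20.1
eef_pos: [0.6059, -0.0112, 0.1185]
eef_rot: [0.001, 0.853, 0.522, 0.001]
wrist_force: [4.7, 0.9, -1.5]
opening: -0.0
```

```bash
python3 st.py 0 100 117
python3 - <<'E'
from bench import ctrl
import cv2
c=ctrl.camera("side")["color"]
a=c[130:310,260:470]
cv2.imwrite("pics/s12.png",cv2.resize(a,None,fx=3.3,fy=3.3,interpolation=cv2.INTER_CUBIC))
E
```

```text
t 20.1 jig mm [ 16.1 126.9] z 0.1185 yaw tool x in jig deg 163.04 zaxis [ 0.003 -0.    -1.   ] q [-0.21  0.47  1.65  0.    1.02 -1.31] F jig [-1.69  4.5 ] -1.53
delta tool cm [ 0.76 -3.04  0.14]
```

View pics/s12.png

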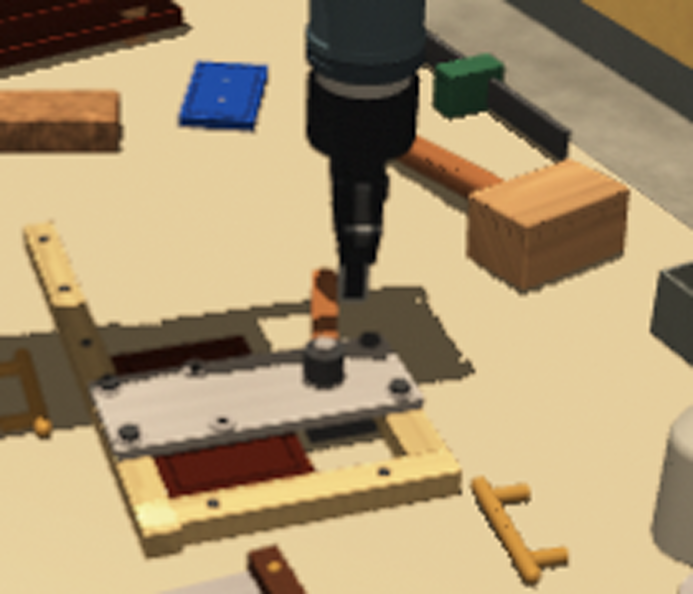

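>>> {"fn": "move_arm", "kwargs": {"rows": "0.06 -0.28 0 0 0 -2 0;0.06 -0.28 0 0 0 -2 0;0.06 -0.28 0 0 0 -2 0;0.06 -0.28 0 0 0 -2 0;0 0 0 0 0 0 0"}}

```text
time_s: 20.65
eef_pos: [0.5976, -0.0043, 0.1187]
eef_rot: [0.002, 0.814, 0.58, 0.002]
wrist_force: [9.2, 1.9, -2.9]
opening: 0.005
```

```bash
python3 st.py 0 100 117
```

```text
t 20.65 jig mm [ 10.8 117.5] z 0.1187 yaw tool x in jig deg 171.07 zaxis [ 0.006 -0.    -1.   ] q [-0.21  0.45  1.67  0.    1.01 -1.45] F jig [-3.45  8.7 ] -2.87
delta tool cm [ 0.8  -1.9   0.16]
```

>>> {"fn": "move_arm", "kwargs": {"rows": "0 -0.2 0 0 0 0 0;0 -0.2 0 0 0 0 0;0 0 0 0 0 0 0"}}

```text
time_s: 20.95
eef_pos: [0.5949, -0.0034, 0.1191]
eef_rot: [0.003, 0.815, 0.58, 0.003]
wrist_force: [13.8, 1.4, -6.5]
opening: 0.002
```

```bash
python3 st.py 0 100 117
```

```text
t 20.95 jig mm [ 10.4 114.8] z 0.1191 yaw tool x in jig deg 171.0 zaxis [ 0.009 -0.001 -1.   ] q [-0.21  0.44  1.68  0.    1.01 -1.44] F jig [-3.84 13.36] -6.48
delta tool cm [ 0.79 -1.62  0.2 ]
```

>>> {"fn": "move_arm", "kwargs": {"rows": "0 -0.1 0 0 0 0 0;0 -0.1 0 0 0 0 0;0 0 0 0 0 0 0"}}

```text
time_s: 21.25
eef_pos: [0.5945, -0.0033, 0.1193]
eef_rot: [0.004, 0.815, 0.58, 0.005]
wrist_force: [19.5, -0.4, -12.4]
opening: -0.003
```

```bash
python3 st.py 0 100 117
```

```text
t 21.25 jig mm [ 10.4 114.3] z 0.1193 yaw tool x in jig deg 170.98 zaxis [ 0.013 -0.002 -1.   ] q [-0.21  0.44  1.68  0.    1.   -1.44] F jig [-3.06 19.22] -12.39
delta tool cm [ 0.8  -1.58  0.21]
```

>>> {"fn": "move_arm", "kwargs": {"rows": "0 0.3 0 0 0 0 0;0 1 0 0 0 0 0;0 2 0 0 0 0 0;0 1 -3 0 0 0 0;0 0 -4 0 0 0 0;0 2 -4 0 0 0 0;0 4 -3 0 0 0 0;0 4 0 0 0 0 0;0 4 0 0 0 0 0;0 4 0 0 0 0 0;0 0 0 0 0 0 0;0 0 0 0 0 0 0"}}

```text
time_s: 22.45
eef_pos: [0.8002, -0.0752, 0.255]
eef_rot: [-0.002, 0.814, 0.58, -0.002]
wrist_force: [-0.7, -0.4, -0.1]
opening: 0.002
```

```bash
python3 st.py 0 100 117
python3 - <<'E'
from bench import ctrl
import cv2
c=ctrl.camera("side")["color"]
a=c[130:310,260:470]
cv2.imwrite("pics/s13.png",cv2.resize(a,None,fx=3.3,fy=3.3,interpolation=cv2.INTER_CUBIC))
c=ctrl.camera("top")["color"];cv2.imwrite("pics/t13f.png",c)
a=c[150:300,230:420]
cv2.imwrite("pics/t13.png",cv2.resize(a,None,fx=4,fy=4,interpolation=cv2.INTER_CUBIC))
E
```

```text
t 22.45 jig mm [ 45.  329.4] z 0.255 yaw tool x in jig deg 171.09 zaxis [-0.005  0.001 -1.   ] q [-0.24  0.73  0.94 -0.    1.47 -1.48] F jig [ 0.56 -0.61] -0.05
delta tool cm [  0.9  -23.3   13.91]
```

View pics/s13.png

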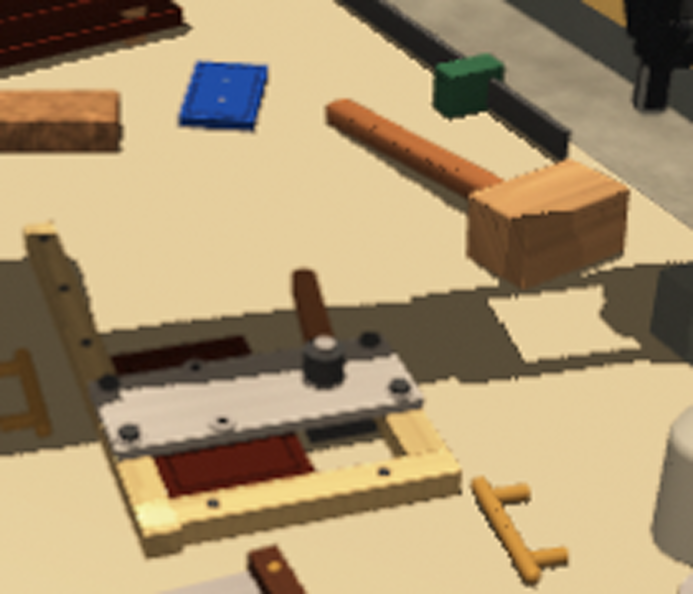

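View pics/t13f.png

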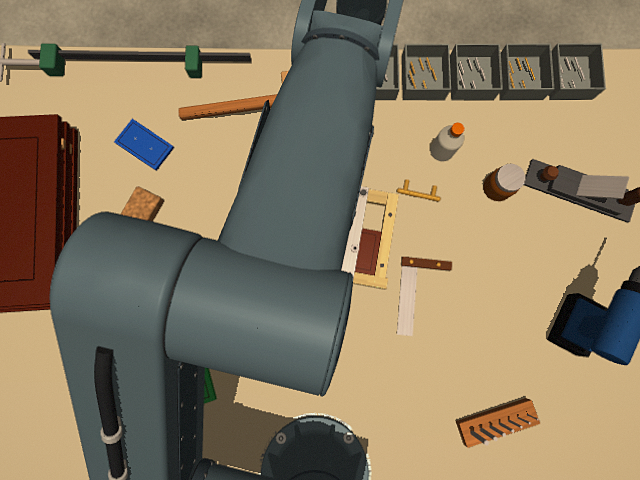

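View pics/t13.png

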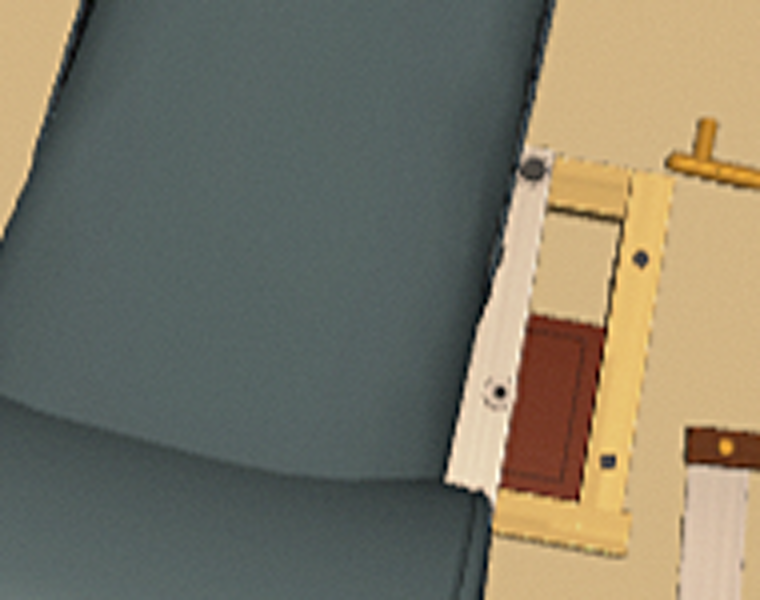

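>>> {"fn": "move_arm", "kwargs": {"rows": "-4 -2 0 0 0 0 0;-4 -2 0 0 0 0 0;-4 -2 0 0 0 0 0;-4 -2 0 0 0 0 0;-4 -2 0 0 0 0 0;-4 -2 0 0 0 0 0;-4 -2 0 0 0 0 0;-4 -2 0 0 0 0 0;-4 -2 0 0 0 0 0;-4 -2 0 0 0 0 0;0 0 0 0 0 0 0;0 0 0 0 0 0 0"}}

```text
time_s: 23.75
eef_pos: [0.4807, -0.388, 0.2592]
eef_rot: [0.001, 0.814, 0.58, 0.0]
wrist_force: [0.1, 1.1, -0.1]
opening: -0.003
```

```bash
python3 st.py 0 100 117
python3 - <<'E'
from bench import ctrl
import cv2
c=ctrl.camera("top")["color"];cv2.imwrite("pics/t14f.png",c)
a=c[150:300,230:420]
cv2.imwrite("pics/t14.png",cv2.resize(a,None,fx=4,fy=4,interpolation=cv2.INTER_CUBIC))
E
```

```text
t 23.75 jig mm [409.1  69.9] z 0.2592 yaw tool x in jig deg 171.06 zaxis [ 0.001 -0.001 -1.   ] q [-0.87  0.31  1.54  0.    1.29 -2.11] F jig [-1.13 -0.15] -0.1
delta tool cm [40.89 -3.41 14.2 ]
```

View pics/t14f.png

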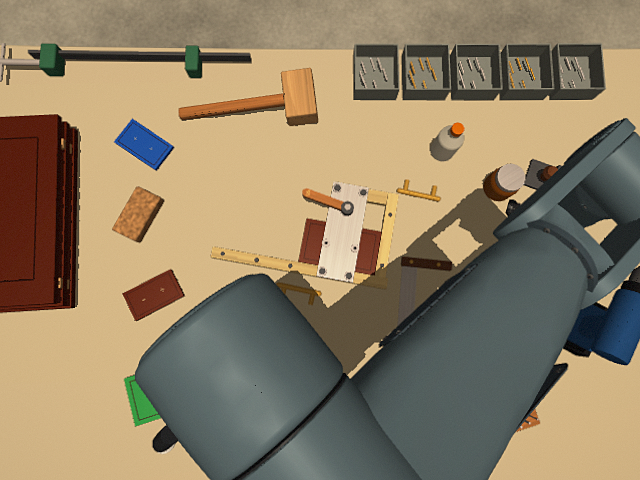

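View pics/t14.png

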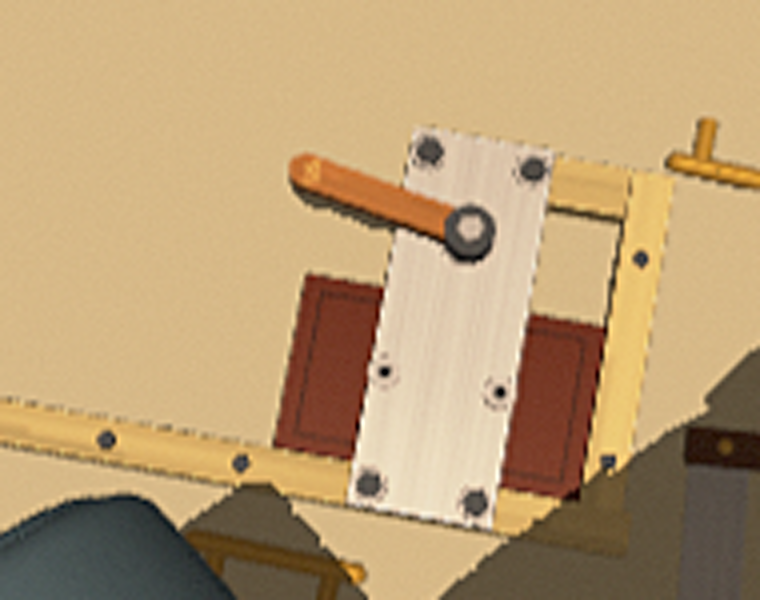

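Run:
```python
from h import *
J=[.4838,.027,-1.7475];c,s=np.cos(J[2]),np.sin(J[2])
F=lambda a:np.array(a,float)/4+[230,150]-0.37
def jig(w): d=w[:,:2]-J[:2];return np.c_[c*d[:,0]+s*d[:,1],-s*d[:,0]+c*d[:,1]]
print((jig(unproj(F([(307,273),(606,324),(578,497),(273,447)]),[.018]*4))*1000).round(1))
print("fence edge,stop edge",(jig(unproj(F([(0,402),(350,465),(625,217),(598,420)]),[.021]*4))*1000).round(1))
t=jig(unproj(F([(293,168)]),[.0525]))[0]-[.085,.081];print(t,np.degrees(np.arctan2(t[1],t[0])))
```

```text
[[  0.4  49.4]
 [168.5  50.1]
 [168.3 -47.5]
 [ -0.6 -49.5]]
fence edge,stop edge [[-151.6  -51.4]
 [  42.7  -52.2]
 [ 169.3  111.2]
 [ 172.2   -4.1]]
[-0.10043826  0.01727577] 170.24040216471684
```

```bash
python3 -c "
from bench import ctrl
print(ctrl.hand_in())"
```

```text
the job is handed in; nothing more can be done
None
```

The drawer front is home against the end stop and clamped by the cam, and I handed the job in at about 24 s of the 64 s. `ctrl.hand_in()` gives no verdict, so everything below comes from my own checks.

**What I did:** I pushed the drawer front sideways onto the fence, then along it with two fingers under the bridge until it met the stop at about 13 N. With the fingers shut I swung the cam handle round to its hard stop. The force was about 19 N at the end, with almost no further travel. I then moved the arm clear of everything.

**Last checks, from the top picture:**
- **Position:** the ends are at jig x ≈ 0 and 168.4 mm, so the centre is at about x = 84 mm and y = 0.6 mm.
- **Angle to the fence:** the far long edge is parallel within about 0.25°. The near edge gave about 0.7°, but it is partly hidden and in shadow, so I trust it less.
- **Cam handle:** it points at 170°, the end of its travel.
- **Other things on the bench:** by eye, those I could see are where they were. The try square and one brass pull were partly covered by the arm or its shadow.

**A disagreement:** a fit of all four corners after the push, before clamping, gave 0.011 rad of skew and x = 86.6 mm, with errors of about 1.5 pixels. The readings after clamping came out squarer. I could not measure the clamping force directly; the rise in force at the handle from about 160° on is the only evidence for it.

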